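Count a sale at the signing table and ring for stock

TASK

A book has just been sold from the lowest of the three piles: count it by gently pressing the key of the tally counter that lies on that pile most of the way down, and let it spring back up. Then gently press the plunger of the desk bell most of the way down to call for more stock, let it come back up and draw clear. Only press with the fingertips: do not lift or shift the counter or the bell, and touch nothing else, neither the other two counters, the books, the mug, the tape roll nor the marker.

Things in the scene. Friction and masses are not known exactly. Their poses are not given: they have to be found in the camera images.
- pile_low: The lowest of three piles of red paperback books: 2 books of 14 mm, 160 mm (x) by 120 mm (y), 28 mm high in all. It stays put (heavy). Origin: centre of its underside, on the table; z up.
- counter_low: Tally counter lying on the lowest pile: loose, 0.25 kg, black base plate 66 mm (x) by 54 mm (y), steel housing up to 26 mm high, with a round steel key of 22 mm diameter standing 14 mm out of the middle of its top (key top 40 mm above the counter's underside). All three counters look the same. Origin: centre of its underside, on the top book; z up.
- key_low (a joint): Key of the counter on the lowest pile, travel in m: 0 = up, 0.009 = fully down against a hard stop. It counts from about 0.005. Spring return, it springs back up by itself; it starts to move at about 1.5 N and is fully down at about 5.5 N.
- key_low_top (a point): Centre of the top face of that key (lowest pile); moves down with it.
- pile_mid: The middle-height of three piles of red paperback books: 4 books of 14 mm, 160 mm (x) by 120 mm (y), 56 mm high in all. It stays put (heavy). Origin: centre of its underside, on the table; z up.
- counter_mid: Tally counter lying on the middle-height pile: loose, 0.25 kg, black base plate 66 mm (x) by 54 mm (y), steel housing up to 26 mm high, with a round steel key of 22 mm diameter standing 14 mm out of the middle of its top (key top 40 mm above the counter's underside). All three counters look the same. Origin: centre of its underside, on the top book; z up.
- key_mid (a joint): Key of the counter on the middle-height pile, travel in m: 0 = up, 0.009 = fully down against a hard stop. It counts from about 0.005. Spring return, it springs back up by itself; it starts to move at about 1.5 N and is fully down at about 5.5 N.
- key_mid_top (a point): Centre of the top face of that key (middle-height pile); moves down with it.
- pile_high: The tallest of three piles of red paperback books: 6 books of 14 mm, 160 mm (x) by 120 mm (y), 84 mm high in all. It stays put (heavy). Origin: centre of its underside, on the table; z up.
- counter_high: Tally counter lying on the tallest pile: loose, 0.25 kg, black base plate 66 mm (x) by 54 mm (y), steel housing up to 26 mm high, with a round steel key of 22 mm diameter standing 14 mm out of the middle of its top (key top 40 mm above the counter's underside). All three counters look the same. Origin: centre of its underside, on the top book; z up.
- key_high (a joint): Key of the counter on the tallest pile, travel in m: 0 = up, 0.009 = fully down against a hard stop. It counts from about 0.005. Spring return, it springs back up by itself; it starts to move at about 1.5 N and is fully down at about 5.5 N.
- key_high_top (a point): Centre of the top face of that key (tallest pile); moves down with it.
- bell: Desk bell: round steel dome on a black foot 86 mm across, dome top 50 mm high, loose, about 0.3 kg, standing on the table. A round steel plunger of 16 mm diameter stands 12 mm out of the middle of the dome (its top 62 mm above the table). Origin: centre of its underside.
- plunger (a joint): Plunger of the bell, travel in m: 0 = up, 0.008 = fully down against a hard stop. It rings from about 0.0045. Spring return; it starts to move at about 1.5 N and is fully down at about 5 N.
- plunger_top (a point): Centre of the top face of the plunger; moves down with it.
- mug: Empty white mug, 76 mm across, 80 mm high, handle on one side (its +y side), standing on the table, loose. Origin: centre of its underside.
- tape_roll: Roll of tape lying flat, 100 mm across, 45 mm high, 76 mm hole, loose. Origin: centre of its underside.
- marker: Flat highlighter pen lying on the table, 125 mm long (x), 26 mm wide, 16 mm high, loose. Origin: on its underside, near the middle.
Things that resemble listed ones, but are neither listed nor needed, are in the scene too. Leave any green look-alike of the counter_mid alone. Of the things that look like the marker, take the one that is farthest from the robot's base at the start.

How it is judged:
By the outcome, as a careful person would: the job done as asked, in the order asked, and still so for the second after the job is handed in, with the robot touching nothing.
It also fails if it takes over 48 s, if anything falls off the work surface, if the arm or the gripper's body presses on something with over 40 N, if the wrist force passes 120 N, or if a joint passes its speed limit or range.

ROBOT

A 6-joint arm with a two-finger parallel gripper is mounted at the origin on the work surface. World frame = base frame: x ahead of the robot, y to its left, z up, the work surface at z = 0. Lengths are in m, angles in rad, forces in N, time in s.
With the tool pointing down it reaches from about 0.375 to 0.975 m from the base axis. Payload 3.8 kg.
Tool frame: the origin (TCP) lies midway between the tips of the shut fingers; the grasp point (between the pads) lies 19 mm behind it (manip.grip_point_offset is the distance from the TCP to the grasp point, in m); z points along the fingers, y is the line along which they close (so a half turn about z gives the same grasp; the last joint's range is limited). The gripper opens to 88 mm and grips with 3 to 60 N. Pads are 18 mm wide; open, the fingers measure 123 mm over their backs; the gripper's body (75 mm by 187 mm) begins 45 mm behind the grasp point.
Start: joints at [1.21, 0.264, 1.604, -0, 1.274, -0.037], TCP at [0.215, 0.64, 0.239] pointing down, gripper open.
Joint ranges: [-2.63, 2.63], [-0.94, 2.18], [0.31, 2.57], [-1.31, 4.45], [0, 2.66], [-2.55, 2.55]. Speed limits (rad/s): [2.57, 2.57, 3.14, 3.14, 3.14, 3.14].

INTERFACE

Orientations are given as a unit quaternion [w, x, y, z].
In Python, from plant import manip, cams gives the robot as it stands.
- The arm moves only by the shell command python3 -m crank 'ROWS' [FORCE]. ROWS is text: rows parted by semicolons, each of 7 numbers parted by spaces: the turn, a rotation vector about the tool's x, y, z in rad, then the shift along the tool's x, y, z in cm, then the closure in counts, from 0 (fully open) to 255 (shut). In form: wx wy wz dx dy dz jaw; .... A call has exactly 10 rows; each row shifts and turns the commanded pose from where the row before left it, along the tool's axes as they then stand; what a row does not reach is not made up. A row lasts 1/10 s, in which the tool goes at most 50 mm and 8.59 degrees, less where a joint would pass 70% of its speed; a pose out of reach is approached as far as the arm can. A call with a gripper value outside its range is refused whole. The fingers move at their own pace and stop on an object; FORCE is the grip in N (left out, the last holds). Time passes only in rows, so rows that do not move let the fingers close, or fill a call up. It gives the time, the measured TCP pose, the force, the opening and the grip force at its end, in the units of the state.
- manip.get_obs(): the state, without advancing time (a new reading comes with each control period).
- cams.read_camera(name): name is "scene" or "side" or "wrist"; returns a dict with "image" (420x560x3 uint8, blue, green, red), "depth" (420x560 float32, m along the optical axis (not along the pixel's ray), 0 where there is no reading), "fx", "fy", "cx", "cy" (pixels), "origin" and "orientation" of the camera in the world; the wrist camera has in their place "mount" (4x4, takes a point from camera to tool coordinates, whose origin is the TCP and whose axes are the flange's). Camera axes: x right, y down, z forward; pixel columns grow to the right and rows downward; lengths in m; the calibration is good to about 2 mm. A picture is of the moment at which its call begins: read the wrist's pose just before it.
- manip.job_done(): hands the job in; it is judged then, once.
The state is a dict: "time": time; "qpos": joint angles; "qd": joint speeds; "joint_efforts": joint torques, N m; "ee_pos": TCP position; "tcp_rot": TCP orientation; "ft_force": force on the tool from outside, world axes, zero at the start; "ft_torque": the same for the moment, N m; "gripper_width": finger opening in m; "finger_force": force on a finger pad.
Only numpy, scipy, OpenCV 4.12 (cv2) and the standard library are available. Lean on these libraries where they do the work, as an engineer would, in place of code of your own. Each camera call takes 0.05 s, during which the arm holds its last target. There are 200 camera calls.

## Working session

There is one attempt and no reset: what is moved stays moved. The work goes in short steps, Python scripts to look and compute and a shell command to move; the robot and the scene stay as the last step left them, time stands still between calls to the robot, and variables do not carry over. Pictures are saved under pics/ and viewed, at most 10 in all, crops included, and the job is handed in when it is done.

```bash
mkdir -p pics; cat > h.py <<'E'
import numpy as np, cv2
from scipy.spatial.transform import Rotation as R
from plant import manip, cams
def rot(q): return R.from_quat([q[1],q[2],q[3],q[0]]).as_matrix()
def cam(n):
    o=manip.get_obs(); c=cams.read_camera(n)
    if n=="wrist":
        T=np.eye(4); T[:3,:3]=rot(o["tcp_rot"]); T[:3,3]=o["ee_pos"]; T=T@np.array(c["mount"])
    else:
        T=np.eye(4); T[:3,:3]=rot(c["orientation"]); T[:3,3]=c["origin"]
    c["T"]=T; return c
def ray(c,u,v):
    d=c["T"][:3,:3]@np.array([(u-c["cx"])/c["fx"],(v-c["cy"])/c["fy"],1]); return c["T"][:3,3],d
def plane(c,u,v,z):
    o,d=ray(c,u,v); return o+d*(z-o[2])/d[2]
def cross(c1,p1,c2,p2):
    o1,d1=ray(c1,*p1);o2,d2=ray(c2,*p2)
    s=np.linalg.lstsq(np.c_[d1,-d2],o2-o1,rcond=None)[0]
    a,b=o1+s[0]*d1,o2+s[1]*d2
    return (a+b)/2,np.linalg.norm(a-b)
def cloud(c):
    v,u=np.mgrid[:420,:560]; z=c["depth"]
    p=np.stack([(u-c["cx"])/c["fx"]*z,(v-c["cy"])/c["fy"]*z,z],-1)
    return p@c["T"][:3,:3].T+c["T"][:3,3]
E
python3 - <<'E'
from h import *
a=cam("scene");b=cam("side")
np.save("scene.npy",a,allow_pickle=True);np.save("side.npy",b,allow_pickle=True)
cv2.imwrite("pics/scene.png",a["image"]);cv2.imwrite("pics/side.png",b["image"])
print(a["T"],b["T"],manip.get_obs())
E
```

```text
[[ 0.35201683  0.75212962 -0.55712223  1.06734952]
 [ 0.93599125 -0.28151234  0.21135559 -0.13861422]
 [ 0.00213002 -0.59586226 -0.80308383  0.91629859]
 [ 0.          0.          0.          1.        ]] [[ 0.86057956 -0.40290096  0.31156644  0.16368633]
 [-0.50910671 -0.66295582  0.54890794 -0.48194689]
 [-0.01460076 -0.63099952 -0.77564581  0.88371531]
 [ 0.          0.          0.          1.        ]] {'time': 0.1, 'qpos': array([ 1.21012920e+00,  2.64682562e-01,  1.60522333e+00, -1.75618700e-05,
        1.27368851e+00, -3.68858392e-02]), 'qd': array([ 0.00141567, -0.002485  , -0.00267493, -0.00029506,  0.00012063,
        0.00046946]), 'joint_efforts': array([-1.13608289e-05, -5.03626478e+01, -3.58069575e+01,  7.29952846e-02,
        2.34264642e-02, -7.65841287e-05]), 'ee_pos': array([0.21452826, 0.63933435, 0.23751692]), 'tcp_rot': array([-1.89413670e-04,  1.61181788e-01,  9.86924227e-01, -9.82820175e-04]), 'ft_force': array([ 0.38019311,  0.14474113, -0.24023387]), 'ft_torque': array([-0.02519936, -0.04828229,  0.02938493]), 'finger_force': 0.0, 'gripper_width': 0.08800968095016923}
```

View pics/scene.png

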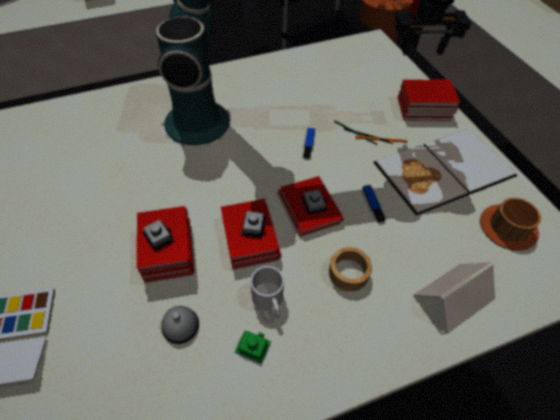

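View pics/side.png

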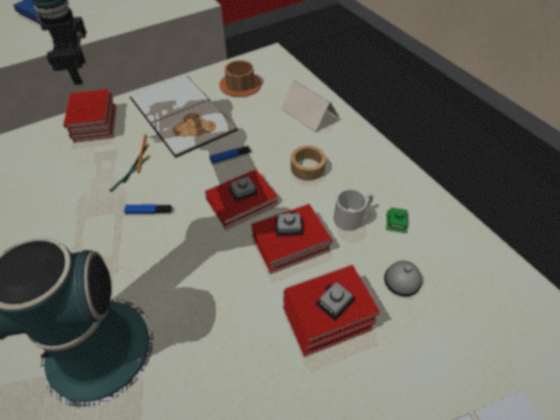

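The scene view shows three piles with counters, at (165,242), (250,232) and (311,205). In the side view they are at (332,308), (291,237) and (241,195). A bare red pile is at (428,98), the bell at (180,324) scene / (403,278) side, and a green look-alike at (253,346). The pile at (311,205) looks lowest because it shows the least side face, so I'll check that by measuring.

```bash
python3 - <<'E'
from h import *
a=np.load("scene.npy",allow_pickle=True).item();b=np.load("side.npy",allow_pickle=True).item()
for n,p,q in [("high",(156,230),(336,293)),("mid",(254,218),(290,217)),("low",(315,198),(242,184)),("bell",(177,317),(407,267))]:
    print(n,*[np.round(x,3) for x in cross(a,p,b,q)])
for c,n in((a,"scene"),(b,"side")):
    P=cloud(c); im=c["image"].astype(int)
    red=((im[...,2]>120)&(im[...,1]<60)&(c["depth"]>0)).astype(np.uint8)
    k,l,s,ce=cv2.connectedComponentsWithStats(red)
    for i in range(1,k):
        if s[i,4]>300:
            m=P[l==i]; t=m[m[:,2]>np.percentile(m[:,2],90)-.008]
            print(n,ce[i].round(),s[i,4],"topz",np.median(t[:,2]).round(3),"xy",t[:,:2].min(0).round(3),t[:,:2].max(0).round(3))
x=a["image"][165:345,130:350];y=b["image"][150:350,200:440]
cv2.imwrite("pics/crop.png",np.hstack([cv2.resize(x,(400,327),interpolation=3),cv2.resize(y,(392,327),interpolation=3)]))
E
```

```text
high [ 0.465 -0.198  0.116] 0.003
mid [0.497 0.03  0.092] 0.002
low [0.464 0.213 0.053] 0.002
bell [ 0.663 -0.205  0.055] 0.002
scene [244. 233.] 1469 topz 0.055 xy [ 0.408 -0.052] [0.575 0.07 ]
scene [163. 237.] 1864 topz 0.084 xy [ 0.373 -0.263] [ 0.546 -0.122]
side [ 86. 106.] 1117 topz 0.071 xy [0.12  0.651] [0.276 0.834]
side [294. 237.] 1558 topz 0.057 xy [ 0.404 -0.052] [0.573 0.067]
side [327. 302.] 3135 topz 0.085 xy [ 0.371 -0.263] [ 0.543 -0.124]
```

View pics/crop.png

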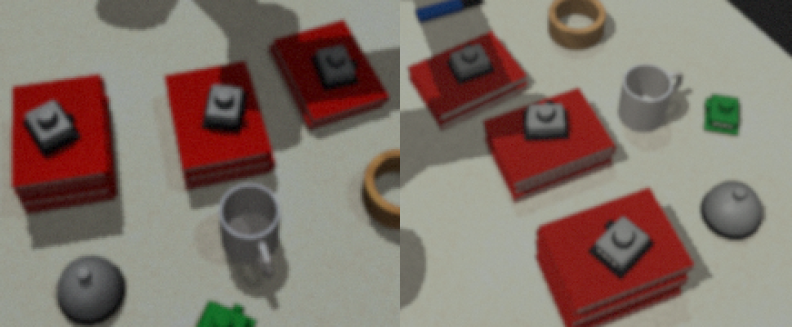

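The crop confirms it. Pile tops measure 0.056 m (mid) and 0.084 m (high), and the third, at scene (311,205), has the lowest key (about 0.053). So the low pile is the one at (311,205). I'll move above its key with the fingers shut.

```bash
python3 -m crank '0 0 0 -3.7 -3.2 0.2 255;0 0 0 -3.7 -3.2 0.2 255;0 0 0 -3.7 -3.2 0.2 255;0 0 0 -3.7 -3.2 0.2 255;0 0 0 -3.7 -3.2 0.2 255;0 0 0 -3.7 -3.2 0.2 255;0 0 0 -3.7 -3.2 0.2 255;0 0 0 -3.7 -3.2 0.2 255;0 0 0 -3.4 -3 0.2 255;0 0 0 0 0 0 255' 10
python3 - <<'E'
from h import *
w=cam("wrist");np.save("w1.npy",w,allow_pickle=True);cv2.imwrite("pics/w1.png",w["image"]);print(w["mount"])
E
```

```text
time: 1.1
ee_pos: [0.4383, 0.2593, 0.22]
tcp_rot: [0.0, 0.164, 0.986, -0.001]
ft_force: [-0.1, 0.2, -0.7]
gripper_width: 0.01
finger_force: 0.0
[[ 7.17537261e-04 -9.52749694e-01 -3.03755669e-01  7.91411645e-02]
 [ 9.99999675e-01  7.95661619e-04 -1.33427421e-04 -1.33932456e-04]
 [ 3.68809662e-04 -3.03755475e-01  9.52749954e-01 -1.44637162e-01]
 [ 0.00000000e+00  0.00000000e+00  0.00000000e+00  1.00000000e+00]]
```

View pics/w1.png

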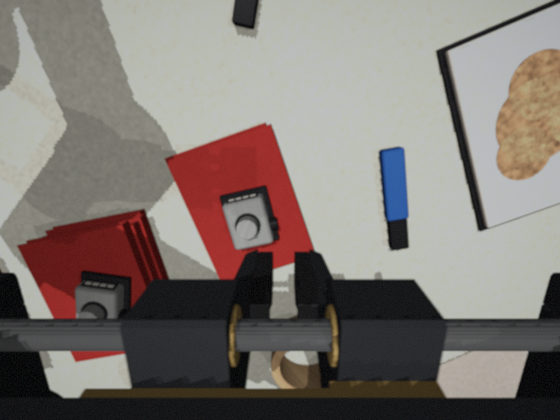

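The wrist view shows the low pile's counter, with its key at about (248,226). The mid counter is at (95,308), and the fingers are still closing at the bottom of the frame.

```bash
python3 - <<'E'
from h import *
w=np.load("w1.npy",allow_pickle=True).item()
a=np.load("scene.npy",allow_pickle=True).item();b=np.load("side.npy",allow_pickle=True).item()
P=cloud(w)
print("depth key",P[220:230,243:252].reshape(-1,3).mean(0),"book",P[165,215],P[200,200])
Pk=plane(w,248,225,.068);print("plane",Pk)
print(cross(w,(248,225),a,(315,197)),cross(w,(248,225),b,(242,184)))
g=w["image"][185:265,205:295];cv2.imwrite("pics/k1.png",cv2.resize(g,None,fx=6,fy=6,interpolation=3))
o=manip.get_obs();print("tool delta cm",rot(o["tcp_rot"]).T@(Pk-o["ee_pos"])*100,o["ee_pos"])
E
```

```text
depth key [0.45829194 0.21317701 0.06642447] book [0.39557717 0.194968   0.02549847] [0.42691669 0.16343419 0.02468215]
plane [0.45861305 0.21432226 0.068     ]
(array([0.46296123, 0.21198923, 0.0556367 ]), np.float64(0.0014504613719539654)) (array([0.46256127, 0.21141476, 0.0558385 ]), np.float64(8.618760246828711e-05))
tool delta cm [-3.54832443 -3.76127185 15.21590232] [0.43731748 0.26146073 0.22015324]
```

View pics/k1.png

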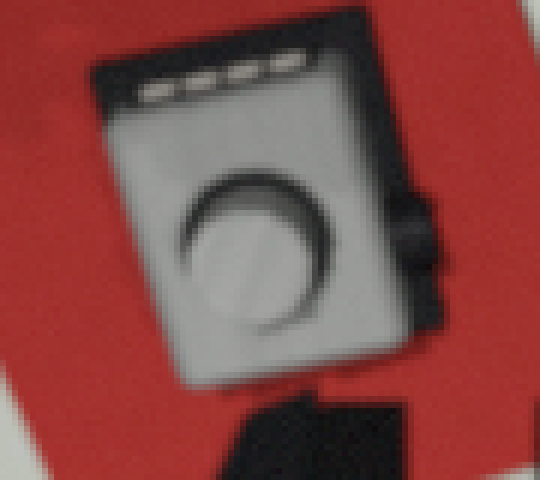

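The key's top face is centred at about (41,44) in the unscaled crop, which is (246.5,229.5) in the image. I'll get its position with pose averaging, since the pose readings are noisy.

```bash
cat >> h.py <<'E'
def avg(n=6):
    L=[]
    for i in range(n):
        cams.read_camera("wrist"); o=manip.get_obs(); L.append(np.r_[o["ee_pos"],o["tcp_rot"],o["ft_force"]])
    L=np.array(L); print("std mm",(L[:,:3].std(0)*1e3).round(2)); return L.mean(0)
E
python3 - <<'E'
from h import *
m=avg();w=cam("wrist");cv2.imwrite("pics/w2.png",w["image"]);np.save("w2.npy",w,allow_pickle=True)
T=np.eye(4);T[:3,:3]=rot(m[3:7]);T[:3,3]=m[:3];w["T"]=T@w["mount"]
i=w["image"][:,:,:];d=np.abs(i.astype(int)-np.load("w1.npy",allow_pickle=True).item()["image"])[185:245,205:295].mean();print("img diff",d)
for z in(.066,.068):
    p=plane(w,246.5,229.5,z);print(p,"tool cm",T[:3,:3].T@(p-m[:3])*100)
print(m.round(4), manip.get_obs()["gripper_width"],manip.get_obs()["time"])
q=np.linalg.inv(w["mount"])@[0,0,0,1];print("tcp px",q[0]/q[2]*w["fx"]+w["cx"],q[1]/q[2]*w["fy"]+w["cy"])
E
```

```text
std mm [0.29 0.76 0.12]
img diff 24.86722222222222
[0.46151771 0.21615971 0.066     ] tool cm [-3.94506162 -3.76338354 15.4491146 ]
[0.46084697 0.21664885 0.068     ] tool cm [-3.86579059 -3.7383185  15.24916606]
[ 4.362e-01  2.643e-01  2.205e-01 -3.000e-04  1.611e-01  9.869e-01
  1.000e-04 -5.001e-01 -6.020e-02 -4.641e-01] 0.0003869194651438436 1.5
tcp px 283.44166843502694 268.9721632386685
```

The arm had not settled in the first image, so I'll view the new one.

```bash
python3 - <<'E'
from h import *
i=cv2.imread("pics/w2.png")[170:290,180:310];cv2.imwrite("pics/k2.png",cv2.resize(i,None,fx=5,fy=5,interpolation=3))
E
```

```text
(no output)
```

View pics/k2.png

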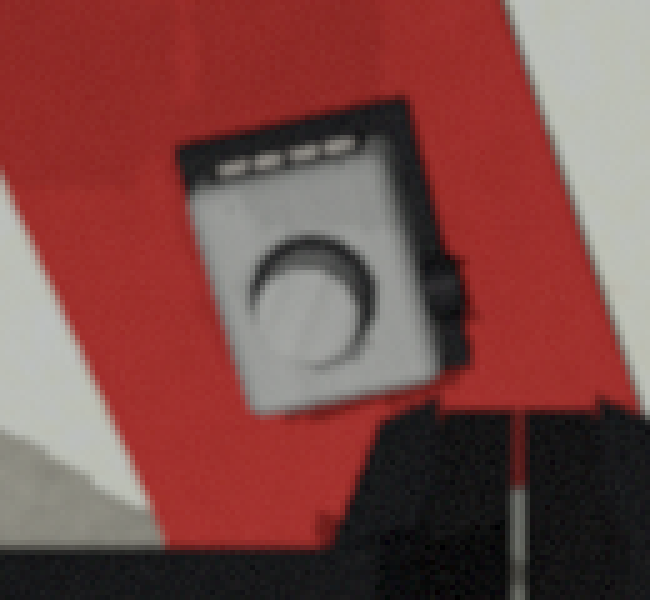

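The key's top is centred at crop (303,315), which is (240.6,233) in the image. The fingertips sit just below and to the right of it.

```bash
python3 - <<'E'
from h import *
w=np.load("w2.npy",allow_pickle=True).item();m=avg(4)
T=np.eye(4);T[:3,:3]=rot(m[3:7]);T[:3,3]=m[:3];w["T"]=T@w["mount"]
print(cloud(w)[228:238,236:245].reshape(-1,3).mean(0))
p=plane(w,240.6,233,.068);print(p,"tool cm",T[:3,:3].T@(p-m[:3])*100,m)
E
```

```text
std mm [0.09 0.18 0.01]
[0.46139694 0.21002315 0.06982105]
[0.46274905 0.20985725 0.068     ] tool cm [-4.25709322 -4.35542286 15.26938394] [ 4.36163061e-01  2.64643281e-01  2.20696889e-01 -3.40093705e-05
  1.60338658e-01  9.87062047e-01  6.69301468e-06 -2.00536474e-02
 -6.30033824e-02 -1.34105291e-01]
```

Both views agree: the key is at about (0.463, 0.210) with its top at about 0.069. I'll move directly above it, then settle.

```bash
python3 -m crank '0 0 0 -2.1 -2.2 0.5 255;0 0 0 -2.15 -2.15 1.5 255;0 0 0 0 0 2.5 255;0 0 0 0 0 2.5 255;0 0 0 0 0 2.5 255;0 0 0 0 0 1.5 255;0 0 0 0 0 1.5 255;0 0 0 0 0 0 255;0 0 0 0 0 0 255;0 0 0 0 0 0 255'
python3 - <<'E'
from h import *
m=avg(5);print(m.round(4));p=np.array([.4627,.2102,.068]);print(rot(m[3:7]).T@(p-m[:3])*100)
w=cams.read_camera("side");cv2.imwrite("pics/s3.png",cv2.resize(w["image"][100:260,160:330],None,fx=3.5,fy=3.5,interpolation=3))
E
```

```text
time: 2.7
ee_pos: [0.4639, 0.2094, 0.0968]
tcp_rot: [0.001, 0.161, 0.987, 0.0]
ft_force: [0.2, -0.3, -0.3]
gripper_width: 0.0005
finger_force: 0.0
std mm [0.14 0.08 0.16]
[ 4.638e-01  2.094e-01  9.670e-02  8.000e-04  1.612e-01  9.869e-01
  5.000e-04 -2.098e-01  1.987e-01  2.137e-01]
[0.13423038 0.04108661 2.87371302]
```

View pics/s3.png

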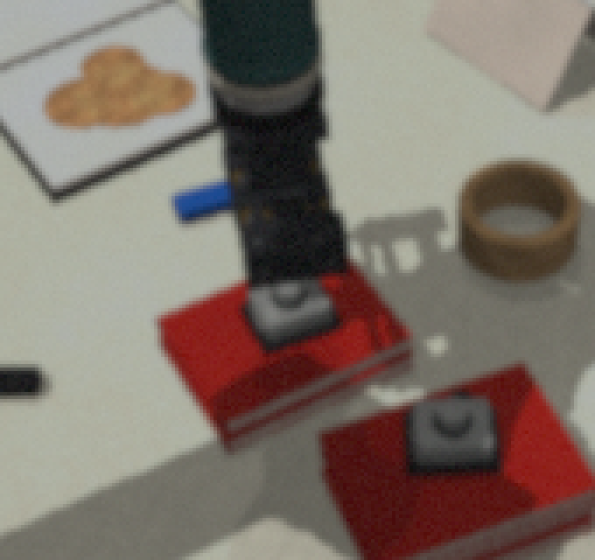

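The fingertips hang right above the low counter's key. I'll come down to just above it, then press slowly, watching the force.

```bash
python3 -m crank '0 0 0 0.1 0 0.6 255;0 0 0 0 0 0.6 255;0 0 0 0 0 0.5 255;0 0 0 0 0 0.4 255;0 0 0 0 0 0.3 255;0 0 0 0 0 0.2 255;0 0 0 0 0 0.1 255;0 0 0 0 0 0 255;0 0 0 0 0 0 255;0 0 0 0 0 0 255'; python3 -c "
from h import *
print(avg(3))"
```

```text
time: 4.0
ee_pos: [0.4623, 0.2094, 0.0689]
tcp_rot: [0.0, 0.161, 0.987, 0.0]
ft_force: [-0.7, -0.2, 0.6]
gripper_width: 0.0006
finger_force: 0.0
std mm [0.04 0.01 0.03]
[ 4.62270473e-01  2.09391499e-01  6.88992106e-02  1.73153828e-04
  1.61209147e-01  9.86920244e-01  1.06976179e-04  6.12185798e-01
  4.52115534e-02 -2.83738098e-01]
```

```bash
python3 -m crank '0 0 0 0 0 0.1 255;0 0 0 0 0 0.1 255;0 0 0 0 0 0.1 255;0 0 0 0 0 0.05 255;0 0 0 0 0 0 255;0 0 0 0 0 0 255;0 0 0 0 0 0 255;0 0 0 0 0 0 255;0 0 0 0 0 0 255;0 0 0 0 0 0 255'; python3 -c "
from h import *
print(avg(3))"
```

```text
time: 5.15
ee_pos: [0.4623, 0.2094, 0.0653]
tcp_rot: [0.0, 0.161, 0.987, 0.0]
ft_force: [0.8, 0.5, 2.3]
gripper_width: 0.0005
finger_force: 1.3
std mm [0.01 0.01 0.01]
[4.62309456e-01 2.09415222e-01 6.53014226e-02 1.82710339e-04
 1.61197897e-01 9.86922080e-01 1.09164668e-04 7.62545519e-02
 6.86663000e-01 2.83474295e+00]
```

Contact: about 2.6 N at z = 0.0653, which means roughly 2.6 mm of travel. I'll go 4.4 mm further.

```bash
python3 -m crank '0 0 0 0 0 0.1 255;0 0 0 0 0 0.1 255;0 0 0 0 0 0.1 255;0 0 0 0 0 0.07 255;0 0 0 0 0 0.07 255;0 0 0 0 0 0 255;0 0 0 0 0 0 255;0 0 0 0 0 0 255;0 0 0 0 0 0 255;0 0 0 0 0 0 255'; python3 -c "
from h import *
print(avg(5))"
```

```text
time: 6.3
ee_pos: [0.4623, 0.2094, 0.0609]
tcp_rot: [0.0, 0.161, 0.987, 0.0]
ft_force: [-0.1, 0.6, 4.8]
gripper_width: 0.0005
finger_force: 2.3
std mm [0.02 0.01 0.01]
[4.62309083e-01 2.09416283e-01 6.09165885e-02 1.80419196e-04
 1.61203160e-01 9.86921221e-01 1.12167003e-04 8.26467044e-01
 4.49979937e-01 4.59203218e+00]
```

It reads 4.6 N, about 7 mm down, so the press is counted. Now I'll release straight up.

```bash
python3 -m crank '0 0 0 0 0 -0.2 255;0 0 0 0 0 -0.3 255;0 0 0 0 0 -0.5 255;0 0 0 0 0 -1 255;0 0 0 0 0 -2 255;0 0 0 0 0 -2 255;0 0 0 0 0 -3 255;0 0 0 0 0 -3 255;0 0 0 0 0 -2 255;0 0 0 0 0 0 255'
python3 - <<'E'
from h import *
m=avg(4);print(m)
a=np.load("scene.npy",allow_pickle=True).item();b=np.load("side.npy",allow_pickle=True).item()
print(plane(a,177,316,.062),plane(b,407,266,.062))
p=np.array([.657,-.2,.2]);print(rot(m[3:7]).T@(p-m[:3])*100)
E
```

```text
time: 7.55
ee_pos: [0.4636, 0.2099, 0.2043]
tcp_rot: [0.002, 0.161, 0.987, 0.001]
ft_force: [0.4, 0.5, 0.3]
gripper_width: 0.0003
finger_force: 0.0
std mm [0.66 0.27 1.19]
[ 4.61448660e-01  2.09070389e-01  2.00260012e-01 -4.50503349e-04
  1.61182793e-01  9.86923850e-01 -2.87830167e-04 -3.34162711e-01
 -2.25289994e-01 -1.63348795e-01]
[ 0.66467702 -0.20522039  0.062     ] [ 0.66043648 -0.2048246   0.062     ]
[-3.15536766e+01 -3.25600167e+01  2.40976188e-02]
```

```bash
python3 -m crank '0 0 0 -2 -2.4 0 255;0 0 0 -3.2 -3.7 0 255;0 0 0 -3.2 -3.7 0 255;0 0 0 -3.2 -3.7 0 255;0 0 0 -3.2 -3.7 0 255;0 0 0 -3.2 -3.7 0 255;0 0 0 -3.2 -3.7 0 255;0 0 0 -3.2 -3.7 0 255;0 0 0 -3.1 -4 0 255;0 0 0 0 0 0 255'
python3 - <<'E'
from h import *
avg(6);w=cam("wrist");np.save("w4.npy",w,allow_pickle=True);print(manip.get_obs()["ee_pos"])
cv2.imwrite("pics/w4.png",w["image"])
E
```

```text
time: 8.75
ee_pos: [0.62, -0.1892, 0.1981]
tcp_rot: [-0.001, 0.164, 0.987, -0.001]
ft_force: [0.7, 1.4, 0.9]
gripper_width: 0.0008
finger_force: 0.0
std mm [0.21 1.48 0.76]
[ 0.6193371  -0.18215616  0.20046771]
```

View pics/w4.png

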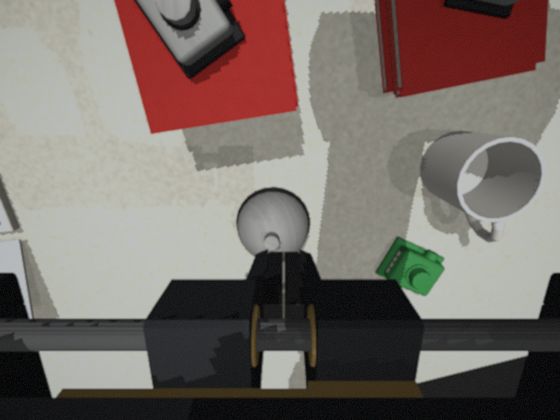

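The wrist view shows the bell dome at (273,223) with its plunger top at (272,241), just above the fingertips in the frame. The green look-alike at (413,265) and the mug at (485,180) are well clear.

```bash
python3 - <<'E'
from h import *
w=np.load("w4.npy",allow_pickle=True).item();m=avg(3)
P=cloud(w)[237:245,269:276].reshape(-1,3);print("depth",P[P[:,2].argsort()][-20:].mean(0))
p=plane(w,272,241,.062);print(p);a=np.load("scene.npy",allow_pickle=True).item();b=np.load("side.npy",allow_pickle=True).item()
print(cross(w,(272,241),a,(177,316)),cross(w,(272,241),b,(407,266)))
T=rot(m[3:7]);print(m[:3],T.T@(p-m[:3])*100)
E
```

```text
std mm [0.1  0.16 0.13]
depth [ 0.65851241 -0.20614976  0.06127436]
[ 0.65806881 -0.20680063  0.062     ]
(array([ 0.66105875, -0.20692189,  0.05473423]), np.float64(0.0022798605763952344)) (array([ 0.65687868, -0.20626058,  0.06666041]), np.float64(0.0013527943613162892))
[ 0.61967896 -0.18247054  0.20095008] [-4.41169285 -1.09367316 13.89494189]
```

```bash
python3 -m crank '0 0 0 -2.2 -0.5 0.5 255;0 0 0 -2.2 -0.55 1 255;0 0 0 0 0 2 255;0 0 0 0 0 2 255;0 0 0 0 0 2 255;0 0 0 0 0 1.5 255;0 0 0 0 0 1 255;0 0 0 0 0 0.5 255;0 0 0 0 0 0 255;0 0 0 0 0 0 255'
python3 - <<'E'
from h import *
m=avg(5);print(m.round(4));p=np.array([.6583,-.2065,.062]);print(rot(m[3:7]).T@(p-m[:3])*100)
i=[cams.read_camera(n)["image"] for n in("scene","side")]
cv2.imwrite("pics/s5.png",np.hstack([cv2.resize(i[0][240:370,110:240],(390,390),interpolation=3),cv2.resize(i[1][190:320,340:470],(390,390),interpolation=3)]))
E
```

```text
time: 10.25
ee_pos: [0.6588, -0.2079, 0.0967]
tcp_rot: [0.001, 0.161, 0.987, -0.0]
ft_force: [0.2, 0.4, -0.1]
gripper_width: 0.0002
finger_force: 0.0
std mm [0.12 0.03 0.15]
[ 6.589e-01 -2.080e-01  9.700e-02  9.000e-04  1.612e-01  9.869e-01
 -2.000e-04 -1.467e-01  2.370e-01  3.397e-01]
[0.1130789  0.12242821 3.4950707 ]
```

View pics/s5.png

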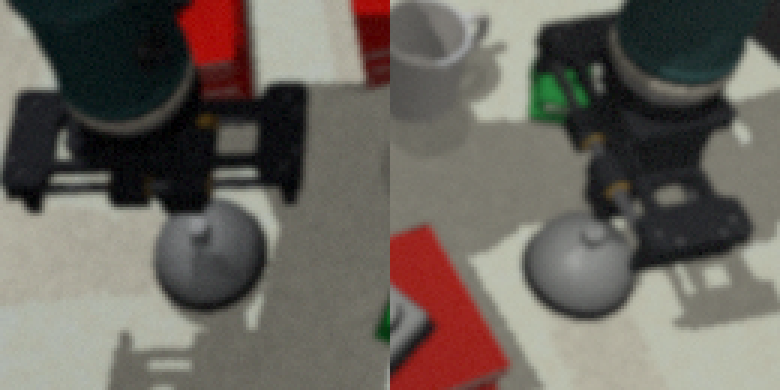

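The fingertips hang over the plunger in both views: plunger at (200,232) in the left half and (594,233) in the right. Everything else is clear of the gripper.

```bash
python3 -m crank '0 0 0 0.1 0.1 0.6 255;0 0 0 0 0 0.7 255;0 0 0 0 0 0.7 255;0 0 0 0 0 0.5 255;0 0 0 0 0 0.4 255;0 0 0 0 0 0.2 255;0 0 0 0 0 0.2 255;0 0 0 0 0 0 255;0 0 0 0 0 0 255;0 0 0 0 0 0 255'; python3 -c "
from h import *
print(avg(4))"
```

```text
time: 11.6
ee_pos: [0.6578, -0.2066, 0.0631]
tcp_rot: [0.0, 0.161, 0.987, -0.0]
ft_force: [-0.8, 1.0, 0.0]
gripper_width: 0.0
finger_force: 0.0
std mm [0.04 0.03 0.06]
[ 6.57714142e-01 -2.06517822e-01  6.30430122e-02  1.51721390e-04
  1.61186007e-01  9.86924032e-01 -3.50648223e-05 -9.25232608e-02
 -2.71784422e-01 -3.30390978e-01]
```

```bash
python3 -m crank '0 0 0 0 0 0.1 255;0 0 0 0 0 0.1 255;0 0 0 0 0 0.1 255;0 0 0 0 0 0 255;0 0 0 0 0 0 255;0 0 0 0 0 0 255;0 0 0 0 0 0 255;0 0 0 0 0 0 255;0 0 0 0 0 0 255;0 0 0 0 0 0 255'; python3 -c "
from h import *
print(avg(5))"
```

```text
time: 12.8
ee_pos: [0.6578, -0.2066, 0.06]
tcp_rot: [0.0, 0.161, 0.987, -0.0]
ft_force: [0.2, -0.3, 2.7]
gripper_width: 0.0007
finger_force: 1.2
std mm [0.02 0.02 0.02]
[ 6.57786508e-01 -2.06537103e-01  5.99113501e-02  2.01213357e-04
  1.61190205e-01  9.86923338e-01 -3.74771062e-05  7.92346042e-01
 -5.12397113e-01  2.55387410e+00]
```

Contact at about 2.5 N, which means roughly 2.2 mm down. I'll go 4 mm further.

```bash
python3 -m crank '0 0 0 0 0 0.1 255;0 0 0 0 0 0.1 255;0 0 0 0 0 0.1 255;0 0 0 0 0 0.1 255;0 0 0 0 0 0 255;0 0 0 0 0 0 255;0 0 0 0 0 0 255;0 0 0 0 0 0 255;0 0 0 0 0 0 255;0 0 0 0 0 0 255'; python3 -c "
from h import *
print(avg(5))"
```

```text
time: 14.05
ee_pos: [0.6578, -0.2065, 0.0559]
tcp_rot: [0.0, 0.161, 0.987, -0.0]
ft_force: [0.6, 0.0, 3.2]
gripper_width: 0.0002
finger_force: 2.1
std mm [0.02 0.02 0.02]
[ 6.57771168e-01 -2.06545335e-01  5.59187512e-02  1.96333689e-04
  1.61193630e-01  9.86922780e-01 -3.49782606e-05  6.96679679e-01
 -3.36533819e-01  3.85823797e+00]
```

About 4 N at 6 mm of travel, past the 4.5 mm ring point. I'll release, draw clear and check.

```bash
python3 -m crank '0 0 0 0 0 -0.2 255;0 0 0 0 0 -0.3 255;0 0 0 0 0 -0.5 255;0 0 0 0 0 -1 255;0 0 0 0 0 -2 255;0 0 0 0 0 -2 255;0 0 0 0 0 -3 255;0 0 0 0 0 -3 255;0 0 0 0 0 -2 255;0 0 0 0 0 0 255'
python3 - <<'E'
from h import *
m=avg(6);print(m)
for n in("scene","side"):
    a=np.load(n+".npy",allow_pickle=True).item()["image"];b=cams.read_camera(n)["image"]
    d=(cv2.absdiff(cv2.GaussianBlur(a,(5,5),0),cv2.GaussianBlur(b,(5,5),0)).max(2))
    r={"scene":{"low":(185,215,300,330),"bell":(300,345,160,200)},"side":{"low":(172,200,228,258),"bell":(258,296,384,424)}}[n]
    print(n,{k:(int(np.median(d[v[0]:v[1],v[2]:v[3]])),int(d[v[0]:v[1],v[2]:v[3]].max())) for k,v in r.items()})
    if n=="side": cv2.imwrite("pics/end.png",b)
E
```

```text
time: 15.3
ee_pos: [0.6593, -0.2071, 0.2003]
tcp_rot: [0.003, 0.161, 0.987, -0.001]
ft_force: [0.9, -0.7, 1.3]
gripper_width: 0.0007
finger_force: 0.0
std mm [0.73 0.25 1.59]
[ 6.56774471e-01 -2.06195631e-01  1.94668199e-01 -9.81780683e-04
  1.61195611e-01  9.86921175e-01  1.64994706e-04 -2.06799276e-01
  4.05988983e-01 -2.96097653e-01]
scene {'low': (59, 86), 'bell': (15, 27)}
side {'low': (45, 72), 'bell': (6, 55)}
```

View pics/end.png

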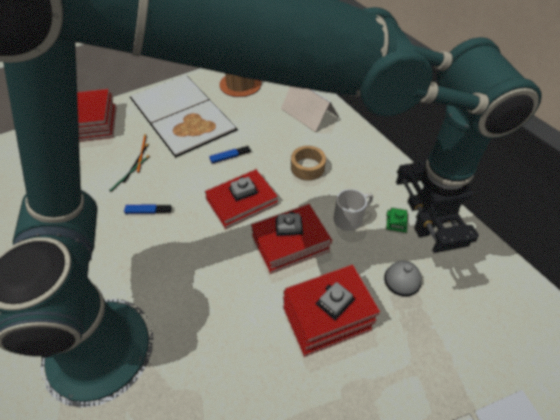

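The final view shows the counter at (242,187), the bell at (403,278) and everything else where it started. The gripper is clear, and the image differences come from the arm's shadow.

```bash
python3 -c "
from plant import manip
print(manip.job_done())"
```

```text
the job is handed in; nothing more can be done
None
```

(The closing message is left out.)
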